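# Set out the sweets canister on the dessert stand

### The arm

A 6-joint arm with a two-finger parallel gripper is mounted at the origin on the work surface. World frame = base frame: x ahead of the robot, y to its left, z up, the work surface at z = 0. Lengths are in m, angles in rad, forces in N, time in s.
With the tool pointing down it reaches from about 0.4 to 0.825 m from the base axis. Payload 7 kg.
Tool frame: the origin (TCP) lies at the very end of the fingers, on their centre line; the grasp point (between the pads) lies 19 mm behind it; z points along the fingers, y is the line along which they close (so a half turn about z gives the same grasp; the last joint's range is limited). The gripper opens to 88 mm and grips with 3 to 60 N. Pads are 19 mm wide; open, the fingers measure 130 mm over their backs; the gripper's body (78 mm by 193 mm) begins 47 mm behind the grasp point.
Start: joints at [-1.055, 0.359, 0.012, 0, -1.224, -0.288], TCP at [0.152, -0.658, 0.227] pointing down, gripper open.
Joint ranges: [-3.07, 3.07], [-1.43, 2.12], [-1.02, 1.25], [-3.03, 1.67], [-3.05, -0], [-3.03, 3.03]. Speed limits (rad/s): [2.39, 2.39, 3.01, 3.14, 3.14, 3.14].

### API

Orientations are given as [roll, pitch, yaw] about the fixed x, y, z axes, in that order (R = Rz(yaw) Ry(pitch) Rx(roll)).
In Python, from station import * gives the robot as it stands.
- The arm moves only by the tool servo_tool, never from a script. Its argument "moves" is a list of rows, each an object of numbers: "jaw": the opening, from 0 (shut) to 1 (fully open); "dx", "dy", "dz": the shift along the world's x, y, z in m; "roll": the turn about the world's z in degrees. A call has exactly 10 rows; each row shifts and turns the commanded pose from where the row before left it; what a row does not reach is not made up. A row lasts 1/8 s, in which the tool goes at most 62.5 mm and 10.7 degrees, less where a joint would pass 70% of its speed; a pose out of reach is approached as far as the arm can. A call with a gripper value outside its range is refused whole. The fingers move at their own pace and stop on an object; "newtons" is the grip in N (left out, the last holds). Time passes only in rows, so rows that do not move let the fingers close, or fill a call up. It gives the time, the measured TCP pose, the force, the opening and the grip force at its end, in the units of the state.
- get_state(): the state, without advancing time (a new reading comes with each control period).
- grab_frame(name): name is "side" or "top"; returns (picture, depth): 400x640x3 uint8, red, green, blue; 400x640 float32, m along the optical axis (not along the pixel's ray), 0 where there is no reading.
- calibration(name): a dict with "intrinsics" (3x3 intrinsics, pixels), "R" (3x3) and "t" (3): a world point X has camera coordinates R X + t. Camera axes: x right, y down, z forward; pixel columns grow to the right and rows downward; lengths in m; the calibration is good to about 2 mm. A picture is of the moment at which its call begins. calibration takes no time and is no camera call.
- job_done(): hands the job in; it is judged then, once.
The state is a dict: "t": time; "q": joint angles; "qd": joint speeds; "joint_efforts": joint torques, N m; "eef_pos": TCP position; "ee_rot": TCP orientation; "force": force on the tool from outside, world axes, zero at the start; "moment": the same for the moment, N m; "width": finger opening in m; "gripper_force": force on a finger pad.
Only numpy, scipy, OpenCV 4.12 (cv2) and the standard library are available. Lean on these libraries where they do the work, as an engineer would, in place of code of your own. Each camera call takes 0.05 s, during which the arm holds its last target. There are 200 camera calls.

### The job

Open the pink sweets canister: take off its loose lid (the white tab is there to tip it up and lift it by) and lay it flat on the table, tab upwards. Then, keeping the canister upright so that nothing spills, set it down gently in the middle of the empty saucer of the dessert stand, under the big top plate. Leave the mint canister, the cupcakes, the glasses, the vase and the cake server where they are.

Things in the scene. Friction and masses are not known exactly. Their poses are not given: they have to be found in the camera images.
- canister: Pink sweets canister, loose, about 0.2 kg: outside diameter 56 mm, 70 mm high, straight side, wall 4 mm, open at the top once its lid is off, filled with sweets up to 22 mm below the rim. Origin: centre of its underside; z up. It starts standing on the table with the lid on.
- lid: Its loose pale-pink lid, 50 g: disc of diameter 62 mm, 4 mm thick, resting on the rim; under it a plug of diameter 43 mm, 6 mm deep, with 2.5 mm of play in the mouth. Origin: centre of the plug's underside (disc 6 to 10 mm above it; 64 mm above the canister's underside when on); z up. Laid flat it stands on its plug, origin at table height. Tab near the rim on its -x side.
- tab (a point): Middle of the top edge of the lid's white upright tab. The tab is a flat plate 9 mm thick along the lid's x, 26 mm wide along the lid's y, and stands 24 mm up from the disc (its foot is 24 mm below this point); its middle is 24 mm from the lid's axis, towards the lid's -x. Axes as the lid's.
- stand: Silver dessert stand, immovable. Origin: centre of its foot on the table. The post (diameter 16 mm, 329 mm high) carries three light-blue round saucers (flat, no rim, diameter 76 mm, 6 mm thick, top 80 mm above the table), centres 115 mm from the post, 120 degrees apart, on sloping arms. The empty one is on the stand's -x side, facing the robot within about 25 degrees.
- top_plate (a point): Centre of the top of the stand's round top plate, on the post axis: radius 110 mm, 8 mm thick, top 233 mm above the table, beads on its rim up to 239 mm, cupcakes farther in. Its edge ends 5 mm short of being over each saucer's middle, so a gripper coming straight down onto a saucer would hit it; leaning back 30 to 40 degrees, it passes.
- saucer (a point): Centre of the top surface of the empty saucer, 80 mm above the table. Axes as the stand's: the post is 115 mm away along +x, the open side is along -x.
- mint_canister: Bystander: closed mint-green canister, same shape and size as the pink one with its lid on (98 mm high with the tab), loose. Origin: centre of the underside.
- cupcake_a: Bystander: cupcake with cream top, diameter 54 mm, 59 mm high, loose, on one of the other saucers. Origin: centre of the underside.
- cupcake_b: Bystander: cupcake with pink top, the same size, loose, on the other saucer. Origin: centre of the underside.
- vase: Bystander: green glass vase, diameter 68 mm, 130 mm high, with pink and yellow flowers up to 230 mm, loose. Origin: centre of the underside.
- flute_a: Bystander: tall glass, foot diameter 60 mm, 190 mm high, loose. Origin: centre of the underside.
- flute_b: Bystander: second tall glass, the same.
- cake_server: Bystander: cake server with a white handle lying on the table, loose. Origin: under its middle.
Not all that is in view belongs to the job. Leave any red look-alike of the lid alone.

How it is judged:
By the outcome, as a careful person would: the job done as asked, in the order asked, and still so for the second after the job is handed in, with the robot touching nothing.
It also fails if it takes over 61 s, if anything falls off the work surface, if the arm or the gripper's body presses on something with over 40 N, if the wrist force passes 120 N, or if a joint passes its speed limit or range.

## Working session

There is one attempt and no reset: what is moved stays moved. The work goes in short steps, Python scripts to look and compute and a tool call to move; the robot and the scene stay as the last step left them, time stands still between calls to the robot, and variables do not carry over. Pictures are saved under pics/ and viewed, at most 10 in all, crops included, and the job is handed in when it is done.

Besides the shell and the picture viewer there is one more tool, called after "Emit:" as name([rows], argument=value, ...), one row to a line, values as JSON. servo_tool: Moves the arm, as the interface text tells. Its arguments: {"type":"object","properties":{"moves":{"type":"array","items":{"type":"object","properties":{"jaw":{"type":"number"},"dx":{"type":"number"},"dy":{"type":"number"},"dz":{"type":"number"},"roll":{"type":"number"}}}},"newtons":{"type":"number"}},"required":["moves"]}

```bash
mkdir -p pics; cat > h.py <<'E'
from station import *
import numpy as np, cv2
def snap(n,tag):
    im,d=grab_frame(n); np.savez(f'pics/{tag}.npz',im=im,d=d); cv2.imwrite(f'pics/{tag}.png',im[...,::-1]); return im,d
def load(tag):
    z=np.load(f'pics/{tag}.npz'); return z['im'],z['d']
def ray(n,u,v):
    c=calibration(n); R=np.array(c['R']);t=np.array(c['t']);K=np.array(c['intrinsics'])
    return -R.T@t, R.T@np.linalg.solve(K,[u,v,1.])
def onz(n,u,v,z):
    o,d=ray(n,u,v); return o+d*(z-o[2])/d[2]
def world(n,d):
    c=calibration(n); R=np.array(c['R']);t=np.array(c['t']);K=np.array(c['intrinsics'])
    v,u=np.mgrid[:d.shape[0],:d.shape[1]]
    P=np.stack([(u-K[0,2])/K[0,0]*d,(v-K[1,2])/K[1,1]*d,d],-1)
    return (P-t)@R
E
python3 - <<'E'
from h import *
for n in('side','top'):
    snap(n,n+'0'); c=calibration(n); print(n,-np.array(c['R']).T@c['t'],np.round(c['R'],2).tolist(),c['intrinsics'])
print(get_state())
E
```

```text
side [0.0344752  0.56516248 0.98718545] [[-0.71, -0.7, 0.02], [-0.5, 0.49, -0.71], [0.49, -0.52, -0.7]] [[498.83856158   0.         316.99989638]
 [  0.         498.83856158 208.18327185]
 [  0.           0.           1.        ]]
top [ 0.48924082 -0.04256018  1.42070327] [[-0.0, -1.0, -0.01], [-0.99, 0.0, -0.12], [0.12, 0.01, -0.99]] [[492.60106208   0.         317.10073352]
 [  0.         492.60106208 203.51113603]
 [  0.           0.           1.        ]]
{'t': 0.1, 'q': array([-1.05488790e+00,  3.59328735e-01,  1.11506116e-02, -2.82039439e-04,
       -1.22410252e+00, -2.88071902e-01]), 'qd': array([-0.00066069, -0.00298134,  0.00194439, -0.00030503, -0.00164879,
        0.00019173]), 'joint_efforts': array([-1.80111580e-03, -5.84161270e+01,  2.93752635e+01,  7.01556846e+00,
        1.02214603e-02, -5.90056379e-05]), 'eef_pos': array([ 0.1523104 , -0.65714485,  0.2257125 ]), 'ee_rot': array([ 3.14009416e+00, -1.67513784e-04, -2.91385203e+00]), 'force': array([-0.45967822,  0.28621075,  0.44177656]), 'moment': array([ 0.01628981, -0.00701555, -0.01187881]), 'gripper_force': 0.0, 'width': 0.08737968905467867}
```

View pics/side0.png

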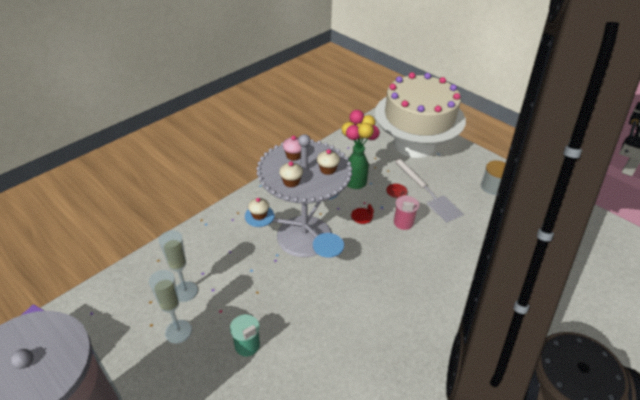

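View pics/top0.png

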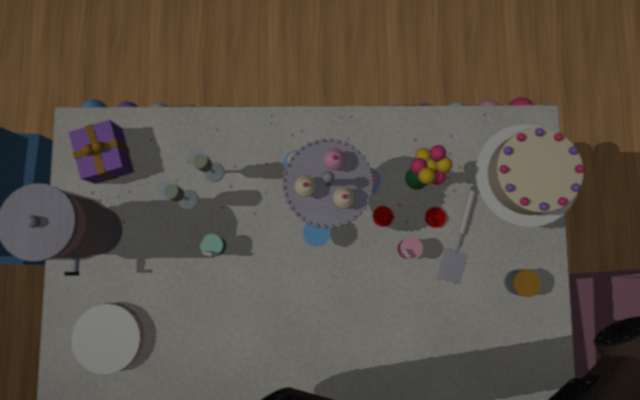

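Candidates for the pink canister and lid:
- Pink, with a pale lid and white tab: side (405,211), top (411,248). This is the one I choose.
- Red look-alike lids: top (383,216) and (436,217), side (362,215) and (397,190).
- Mint canister: top (212,245).

The empty saucer is at top (317,234), side (328,245). Next I measure these and check with a close crop.

```bash
python3 - <<'E'
from h import *
im,d=load('top0'); ims,ds=load('side0')
a=cv2.resize(im[205:285,370:470],None,fx=5,fy=5,interpolation=cv2.INTER_CUBIC); b=cv2.resize(ims[160:240,340:420],None,fx=5,fy=5,interpolation=cv2.INTER_CUBIC)
cv2.imwrite('pics/crop.png',np.hstack([a[:400,:400],b])[...,::-1])
W=world('top',d); Ws=world('side',ds)
def rep(name,W,box,z0,z1):
    v0,v1,u0,u1=box; P=W[v0:v1,u0:u1].reshape(-1,3); P=P[(P[:,2]>z0)&(P[:,2]<z1)]
    (c,s,ang)=cv2.minAreaRect(P[:,:2].astype(np.float32)); cc,r=cv2.minEnclosingCircle(P[:,:2].astype(np.float32))
    print(name,len(P),'med',P.mean(0).round(4),'rect',np.round(c,4),np.round(s,4),round(ang,1),'circ',np.round(cc,4),round(r,4))
rep('lid top',W,(230,265,395,430),.066,.08)
rep('tab top',W,(230,265,395,430),.088,.105)
rep('lid side',Ws,(185,235,385,425),.066,.08)
rep('tab side',Ws,(185,235,385,425),.088,.105)
rep('saucer top',W,(220,255,295,345),.072,.09)
rep('saucer side',Ws,(225,265,305,355),.074,.086)
rep('plate top',W,(130,235,275,380),.222,.25)
rep('plate side',Ws,(135,205,250,360),.222,.25)
rep('ball top',W,(165,190,315,340),.30,.36)
rep('red1',W,(203,230,370,397),.003,.06)
rep('red2',W,(203,230,424,450),.003,.06)
rep('mint',W,(230,262,198,230),.066,.11)
rep('vase',W,(140,195,400,460),.05,.3)
rep('server',W,(185,285,435,480),.003,.06)
# colour: saucer by hsv, rays on z=.08
for n,i,box in(('top',im,(215,255,295,345)),('side',ims,(225,265,305,355))):
    h=cv2.cvtColor(i,cv2.COLOR_RGB2HSV); m=cv2.inRange(h,(95,90,60),(115,255,255)); k=np.zeros_like(m); v0,v1,u0,u1=box;k[v0:v1,u0:u1]=m[v0:v1,u0:u1]
    P=np.array([onz(n,u,v,.08)[:2] for v,u in np.argwhere(k)],np.float32); cc,r=cv2.minEnclosingCircle(P); print('saucer colour',n,len(P),cc,r,P.mean(0))
E
```

```text
lid top 352 med [ 0.5256 -0.2925  0.0739] rect [ 0.5237 -0.2904] [0.0586 0.06  ] 87.9 circ [ 0.5236 -0.2907] 0.0308
tab top 40 med [ 0.5099 -0.2702  0.0971] rect [ 0.5096 -0.2704] [0.0259 0.0099] 35.8 circ [ 0.5097 -0.2709] 0.0135
lid side 239 med [ 0.5233 -0.2874  0.073 ] rect [ 0.5238 -0.2889] [0.0592 0.0629] 19.7 circ [ 0.5217 -0.2874] 0.0339
tab side 47 med [ 0.5076 -0.2675  0.0951] rect [ 0.5094 -0.2698] [0.0249 0.0142] 36.6 circ [ 0.5089 -0.2697] 0.0134
saucer top 462 med [ 0.5601 -0.0316  0.0796] rect [ 0.5582 -0.0311] [0.0745 0.0558] 77.4 circ [ 0.5675 -0.0329] 0.0378
saucer side 608 med [ 0.5657 -0.0296  0.0789] rect [ 0.5665 -0.0313] [0.0759 0.0757] 56.3 circ [ 0.5684 -0.0306] 0.0401
plate top 5047 med [ 0.6767 -0.0612  0.2331] rect [ 0.6785 -0.0611] [0.22  0.221] 14.1 circ [ 0.6792 -0.0618] 0.1118
plate side 3568 med [ 0.6634 -0.0439  0.2329] rect [ 0.6747 -0.0566] [0.2224 0.2148] 54.8 circ [ 0.6771 -0.0583] 0.1125
ball top 117 med [ 0.678  -0.0612  0.3239] rect [ 0.6791 -0.0616] [0.025  0.0258] 89.7 circ [ 0.6787 -0.0613] 0.0139
red1 405 med [ 0.6165 -0.2226  0.0111] rect [ 0.6176 -0.2236] [0.0752 0.0752] 89.7 circ [ 0.6165 -0.2263] 0.05
red2 406 med [ 0.6147 -0.3731  0.0112] rect [ 0.6179 -0.3778] [0.0719 0.0759] 87.7 circ [ 0.619  -0.3814] 0.0451
mint 401 med [0.5339 0.2544 0.076 ] rect [0.5344 0.2544] [0.0594 0.0576] 89.6 circ [0.5344 0.2547] 0.0309
vase 1368 med [ 0.7251 -0.3184  0.1957] rect [ 0.7277 -0.3217] [0.095  0.1023] 2.9 circ [ 0.7278 -0.3211] 0.0528
server 1388 med [ 0.5675 -0.4322  0.0086] rect [ 0.5647 -0.4339] [0.1297 0.2862] 88.2 circ [ 0.5639 -0.4354] 0.1538
saucer colour top 430 (0.5673625469207764, -0.03294163569808006) 0.03656931594014168 [ 0.5603322  -0.03099453]
saucer colour side 584 (0.5657299160957336, -0.03174098953604698) 0.03887253999710083 [ 0.5647788  -0.03064733]
```

View pics/crop.png

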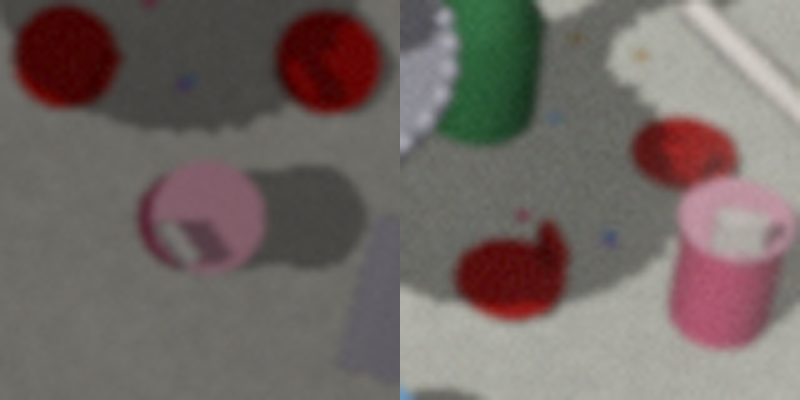

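The crop confirms it: pink canister, pale lid, white tab, with two red lids nearby. The tab sits at (0.5095,-0.2703), facing 126°, and the saucer faces the post along -14.7°.

Emit:
servo_tool([
  {"dx":0.03,"dy":0.032,"roll":2.3,"jaw":0.45},
  {"dx":0.036,"dy":0.039,"roll":2.3,"jaw":0.45},
  {"dx":0.036,"dy":0.039,"roll":2.3,"jaw":0.45},
  {"dx":0.036,"dy":0.039,"roll":2.3,"jaw":0.45},
  {"dx":0.036,"dy":0.039,"roll":2.3,"jaw":0.45},
  {"dx":0.036,"dy":0.039,"roll":2.3,"jaw":0.45},
  {"dx":0.036,"dy":0.039,"roll":2.3,"jaw":0.45},
  {"dx":0.036,"dy":0.039,"roll":2.3,"jaw":0.45},
  {"dx":0.036,"dy":0.039,"roll":2.3,"jaw":0.45},
  {"dx":0.036,"dy":0.039,"roll":2.3,"jaw":0.45},
], newtons=20)

```text
$.moves[0]: bad value
```

Emit:
servo_tool([
  {"dx":0.03,"dy":0.032,"dz":0,"roll":2.3,"jaw":0.45},
  {"dx":0.036,"dy":0.039,"dz":0,"roll":2.3,"jaw":0.45},
  {"dx":0.036,"dy":0.039,"dz":0,"roll":2.3,"jaw":0.45},
  {"dx":0.036,"dy":0.039,"dz":0,"roll":2.3,"jaw":0.45},
  {"dx":0.036,"dy":0.039,"dz":0,"roll":2.3,"jaw":0.45},
  {"dx":0.036,"dy":0.039,"dz":0,"roll":2.3,"jaw":0.45},
  {"dx":0.036,"dy":0.039,"dz":0,"roll":2.3,"jaw":0.45},
  {"dx":0.036,"dy":0.039,"dz":0,"roll":2.3,"jaw":0.45},
  {"dx":0.036,"dy":0.039,"dz":0,"roll":2.3,"jaw":0.45},
  {"dx":0.036,"dy":0.039,"dz":0,"roll":2.3,"jaw":0.45},
], newtons=20)

```text
t: 1.35
eef_pos: [0.5073, -0.273, 0.2264]
ee_rot: [3.141, -0.0, -2.511]
force: [0.6, -0.2, 0.9]
width: 0.0394
gripper_force: 0.0
```

Emit:
servo_tool([
  {"dx":0.002,"dy":0.003,"dz":-0.03,"roll":0,"jaw":0.45},
  {"dx":0,"dy":0,"dz":-0.04,"roll":0,"jaw":0.45},
  {"dx":0,"dy":0,"dz":-0.035,"roll":0,"jaw":0.45},
  {"dx":0,"dy":0,"dz":-0.025,"roll":0,"jaw":0.45},
  {"dx":0,"dy":0,"dz":-0.013,"roll":0,"jaw":0.45},
  {"dx":0,"dy":0,"dz":-0.005,"roll":0,"jaw":0.45},
  {"dx":0,"dy":0,"dz":0,"roll":0,"jaw":0.45},
  {"dx":0,"dy":0,"dz":0,"roll":0,"jaw":0.0},
  {"dx":0,"dy":0,"dz":0,"roll":0,"jaw":0.0},
  {"dx":0,"dy":0,"dz":0,"roll":0,"jaw":0.0},
], newtons=20)

```text
t: 2.6
eef_pos: [0.5086, -0.2716, 0.079]
ee_rot: [-3.141, 0.001, -2.512]
force: [0.8, 0.6, -0.0]
width: 0.0149
gripper_force: 0.0
```

Emit:
servo_tool([
  {"dx":0,"dy":0,"dz":0,"roll":0,"jaw":0.0},
  {"dx":0,"dy":0,"dz":0,"roll":0,"jaw":0.0},
  {"dx":0,"dy":0,"dz":0,"roll":0,"jaw":0.0},
  {"dx":0,"dy":0,"dz":0.003,"roll":0,"jaw":0.0},
  {"dx":0,"dy":0,"dz":0.005,"roll":0,"jaw":0.0},
  {"dx":0,"dy":0,"dz":0.007,"roll":0,"jaw":0.0},
  {"dx":0,"dy":0,"dz":0.01,"roll":0,"jaw":0.0},
  {"dx":0,"dy":0,"dz":0.015,"roll":0,"jaw":0.0},
  {"dx":0,"dy":0,"dz":0.015,"roll":0,"jaw":0.0},
  {"dx":0,"dy":0,"dz":0.005,"roll":0,"jaw":0.0},
], newtons=20)

```text
t: 3.85
eef_pos: [0.5092, -0.2717, 0.1404]
ee_rot: [-3.14, 0.002, -2.512]
force: [0.6, 0.4, -0.7]
width: 0.0089
gripper_force: 20.0
```

```bash
python3 - <<'E'
from h import *
im,d=snap('side','side1'); a=cv2.resize(im[120:260,300:480],None,fx=4,fy=4,interpolation=cv2.INTER_CUBIC); cv2.imwrite('pics/c1.png',a[...,::-1])
E
```

```text
(no output)
```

View pics/c1.png

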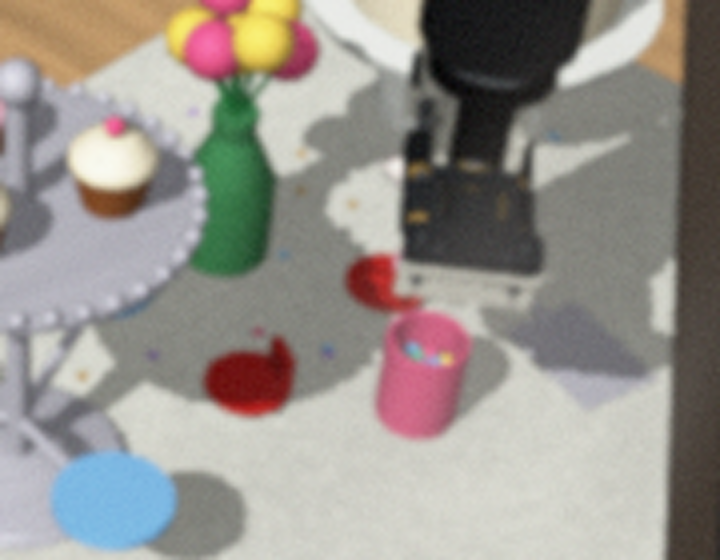

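The lid is off: the crop shows the open canister at (420,370) with sweets visible. Next I carry the lid to a clear spot.

Emit:
servo_tool([
  {"dx":-0.01,"dy":0.014,"dz":0,"roll":0,"jaw":0.0},
  {"dx":-0.02,"dy":0.028,"dz":0,"roll":0,"jaw":0.0},
  {"dx":-0.024,"dy":0.036,"dz":0,"roll":0,"jaw":0.0},
  {"dx":-0.02,"dy":0.028,"dz":-0.01,"roll":0,"jaw":0.0},
  {"dx":-0.01,"dy":0.014,"dz":-0.02,"roll":0,"jaw":0.0},
  {"dx":0,"dy":0,"dz":-0.03,"roll":0,"jaw":0.0},
  {"dx":0,"dy":0,"dz":-0.03,"roll":0,"jaw":0.0},
  {"dx":0,"dy":0,"dz":-0.018,"roll":0,"jaw":0.0},
  {"dx":0,"dy":0,"dz":-0.008,"roll":0,"jaw":0.0},
  {"dx":0,"dy":0,"dz":-0.003,"roll":0,"jaw":0.0},
], newtons=20)

```text
t: 5.15
eef_pos: [0.424, -0.1514, 0.0194]
ee_rot: [3.141, -0.001, -2.512]
force: [-0.1, -0.8, 0.0]
width: 0.0092
gripper_force: 20.0
```

Emit:
servo_tool([
  {"dx":0,"dy":0,"dz":-0.001,"roll":0,"jaw":0.0},
  {"dx":0,"dy":0,"dz":-0.001,"roll":0,"jaw":0.0},
  {"dx":0,"dy":0,"dz":-0.001,"roll":0,"jaw":0.0},
  {"dx":0,"dy":0,"dz":-0.0005,"roll":0,"jaw":0.0},
  {"dx":0,"dy":0,"dz":0,"roll":0,"jaw":0.0},
  {"dx":0,"dy":0,"dz":0,"roll":0,"jaw":0.2},
  {"dx":0,"dy":0,"dz":0,"roll":0,"jaw":0.3},
  {"dx":0,"dy":0,"dz":0,"roll":0,"jaw":0.4},
  {"dx":0,"dy":0,"dz":0.01,"roll":0,"jaw":0.4},
  {"dx":0,"dy":0,"dz":0.04,"roll":0,"jaw":0.4},
], newtons=20)

```text
t: 6.4
eef_pos: [0.4228, -0.1516, 0.0656]
ee_rot: [3.139, -0.004, -2.513]
force: [1.2, -0.5, -0.4]
width: 0.035
gripper_force: 0.0
```

Emit:
servo_tool([
  {"dx":0,"dy":0,"dz":0.05,"roll":0,"jaw":1.0},
  {"dx":0,"dy":0,"dz":0.05,"roll":-5,"jaw":1.0},
  {"dx":-0.005,"dy":0.01,"dz":0.04,"roll":-6,"jaw":1.0},
  {"dx":-0.01,"dy":0.03,"dz":0.01,"roll":-6,"jaw":1.0},
  {"dx":-0.01,"dy":0.04,"dz":0,"roll":-6,"jaw":1.0},
  {"dx":0,"dy":0.04,"dz":0,"roll":-6,"jaw":1.0},
  {"dx":0,"dy":0.03,"dz":0,"roll":-6,"jaw":1.0},
  {"dx":0,"dy":0,"dz":0,"roll":-6,"jaw":1.0},
  {"dx":0,"dy":0,"dz":0,"roll":-6,"jaw":1.0},
  {"dx":0,"dy":0,"dz":0,"roll":-4,"jaw":1.0},
])

```text
t: 7.65
eef_pos: [0.3992, -0.0015, 0.2168]
ee_rot: [3.141, 0.001, 2.878]
force: [0.2, -0.3, 0.6]
width: 0.0875
gripper_force: 0.0
```

```bash
python3 - <<'E'
from h import *
im,d=snap('top','top2'); ims,ds=snap('side','side2')
cv2.imwrite('pics/c2.png',np.vstack([im[190:400,180:500],ims[130:370,230:550]])[...,::-1])
W=world('top',d); Ws=world('side',ds)
for n,i,w in(('top',im,W),('side',ims,Ws)):
    h=cv2.cvtColor(i,cv2.COLOR_RGB2HSV); m=cv2.inRange(h,(160,40,70),(175,255,255))>0
    for nm,b,z0,z1 in(('can',(.45,.6,-.35,-.23),.06,.08),('lid',(.38,.5,-.23,-.1),.004,.016),('lidtab',(.38,.5,-.23,-.1),.024,.05)):
        k=(w[...,0]>b[0])&(w[...,0]<b[1])&(w[...,1]>b[2])&(w[...,1]<b[3])&(w[...,2]>z0)&(w[...,2]<z1)
        P=w[k]
        if len(P)>5: print(n,nm,len(P),P.mean(0).round(4),cv2.minEnclosingCircle(P[:,:2].astype(np.float32)),cv2.minAreaRect(P[:,:2].astype(np.float32)))
print(get_state()['eef_pos'],get_state()['ee_rot'])
E
```

```text
top can 110 [ 0.5236 -0.291   0.0688] ((0.5241343379020691, -0.29026666283607483), 0.028550872579216957) ((0.5240030884742737, -0.2903409004211426), (0.05438533425331116, 0.055245719850063324), 76.87577819824219)
top lid 486 [ 0.4416 -0.1685  0.0087] ((0.4382748603820801, -0.16592569649219513), 0.0835261419415474) ((0.43974801898002625, -0.1651306450366974), (0.12828706204891205, 0.11563898622989655), 89.5073471069336)
top lidtab 32 [ 0.4253 -0.1502  0.0338] ((0.4266447424888611, -0.1524757742881775), 0.012966274283826351) ((0.42513903975486755, -0.15025296807289124), (0.025557193905115128, 0.008637070655822754), 34.11417007446289)
side lid 296 [ 0.4395 -0.1684  0.009 ] ((0.4342883229255676, -0.17216575145721436), 0.07540034502744675) ((0.43502679467201233, -0.17215126752853394), (0.10720200091600418, 0.10725133121013641), 1.121835470199585)
side lidtab 56 [ 0.4237 -0.1466  0.0309] ((0.4239376187324524, -0.14740052819252014), 0.013876693323254585) ((0.4243128299713135, -0.14735890924930573), (0.02525876648724079, 0.012775473296642303), 37.910762786865234)
[ 0.39923874 -0.00157293  0.21666821] [3.14108729e+00 5.22074338e-04 2.88006307e+00]
```

View pics/c2.png

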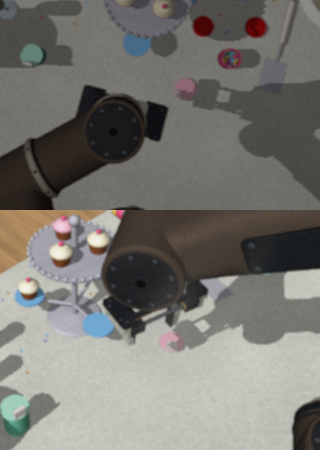

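The lid lies flat with its tab top at 34 mm, and the open canister is at (0.524,-0.290). I'll grip the canister 7 mm off-centre, towards the robot side.

Emit:
servo_tool([
  {"dx":0.01,"dy":-0.025,"dz":0,"roll":0,"jaw":1.0},
  {"dx":0.02,"dy":-0.048,"dz":0,"roll":0,"jaw":1.0},
  {"dx":0.02,"dy":-0.05,"dz":0,"roll":0,"jaw":1.0},
  {"dx":0.02,"dy":-0.05,"dz":0,"roll":0,"jaw":1.0},
  {"dx":0.02,"dy":-0.05,"dz":0,"roll":0,"jaw":1.0},
  {"dx":0.018,"dy":-0.044,"dz":-0.01,"roll":0,"jaw":1.0},
  {"dx":0.01,"dy":-0.02,"dz":-0.02,"roll":0,"jaw":1.0},
  {"dx":0,"dy":0,"dz":-0.03,"roll":0,"jaw":1.0},
  {"dx":0,"dy":0,"dz":-0.02,"roll":0,"jaw":1.0},
  {"dx":0,"dy":0,"dz":-0.01,"roll":0,"jaw":1.0},
], newtons=20)

```text
t: 9.0
eef_pos: [0.5168, -0.2886, 0.1252]
ee_rot: [-3.142, -0.002, 2.882]
force: [0.8, -0.6, -0.8]
width: 0.0877
gripper_force: 0.0
```

Emit:
servo_tool([
  {"dx":0,"dy":0,"dz":-0.025,"roll":0,"jaw":1.0},
  {"dx":0,"dy":0,"dz":-0.035,"roll":0,"jaw":1.0},
  {"dx":0,"dy":0,"dz":-0.025,"roll":0,"jaw":1.0},
  {"dx":0,"dy":0,"dz":-0.01,"roll":0,"jaw":1.0},
  {"dx":0,"dy":0,"dz":0,"roll":0,"jaw":0.9},
  {"dx":0,"dy":0,"dz":0,"roll":0,"jaw":0.8},
  {"dx":0,"dy":0,"dz":0,"roll":0,"jaw":0.72},
  {"dx":0,"dy":0,"dz":0,"roll":0,"jaw":0.66},
  {"dx":0,"dy":0,"dz":0,"roll":0,"jaw":0.6},
  {"dx":0,"dy":0,"dz":0,"roll":0,"jaw":0.5},
], newtons=20)

```text
t: 10.25
eef_pos: [0.5176, -0.2887, 0.0315]
ee_rot: [-3.141, 0.001, 2.881]
force: [-1.2, 0.2, 3.9]
width: 0.0552
gripper_force: 19.9
```

Emit:
servo_tool([
  {"dx":0,"dy":0,"dz":0,"roll":0,"jaw":0.4},
  {"dx":0,"dy":0,"dz":0,"roll":0,"jaw":0.4},
  {"dx":0,"dy":0,"dz":0.005,"roll":0,"jaw":0.4},
  {"dx":0,"dy":0,"dz":0.01,"roll":0,"jaw":0.4},
  {"dx":0,"dy":0,"dz":0.02,"roll":0,"jaw":0.4},
  {"dx":0,"dy":0,"dz":0.02,"roll":0,"jaw":0.4},
  {"dx":0,"dy":0,"dz":0.02,"roll":0,"jaw":0.4},
  {"dx":0,"dy":0,"dz":0.015,"roll":0,"jaw":0.4},
  {"dx":0,"dy":0,"dz":0.01,"roll":0,"jaw":0.4},
  {"dx":0,"dy":0,"dz":0,"roll":0,"jaw":0.4},
], newtons=20)

```text
t: 11.5
eef_pos: [0.5177, -0.2886, 0.1316]
ee_rot: [3.141, 0.001, 2.881]
force: [0.3, -0.0, -2.8]
width: 0.0552
gripper_force: 19.8
```

```bash
python3 - <<'E'
from h import *
im,d=snap('top','top3'); ims,ds=snap('side','side3')
cv2.imwrite('pics/c3.png',np.hstack([cv2.resize(i,None,fx=4,fy=4,interpolation=cv2.INTER_CUBIC) for i in (im[200:300,360:460],ims[130:230,360:460])])[...,::-1])
E
```

```text
(no output)
```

View pics/c3.png

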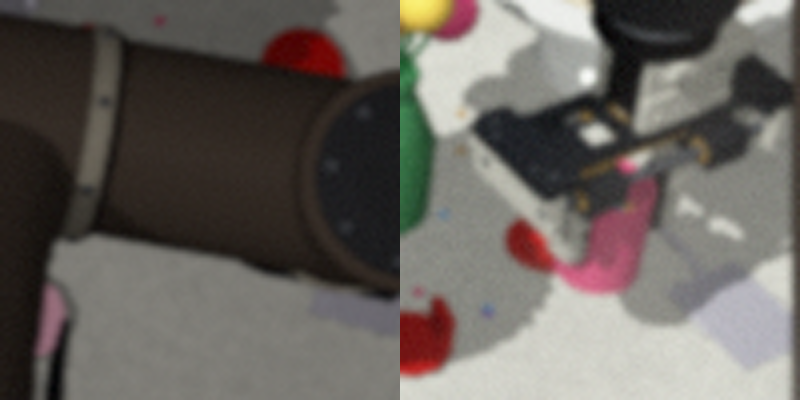

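```bash
python3 - <<'E'
from h import *
from scipy.optimize import least_squares
im,d=load('side3'); W=world('side',d); h=cv2.cvtColor(im,cv2.COLOR_RGB2HSV)
m=cv2.inRange(h,(163,90,70),(176,255,255)); m[:,:380]=0;m[:,440:]=0;m[:165]=0;m[205:]=0
m=cv2.erode(m,np.ones((3,3),np.uint8))>0
P=W[m]; P=P[(P[:,2]>.08)&(P[:,2]<.18)&(P[:,0]<.6)]; print(len(P),P.min(0),P.max(0))
def f(p):
    a=np.array([p[2],p[3],1]); a/=np.linalg.norm(a); q=P-[p[0],p[1],.13]
    return np.linalg.norm(np.cross(q,a),axis=1)-.028
r=least_squares(f,[.524,-.29,0,0],loss='soft_l1',f_scale=.001); print(r.x.round(4),np.std(r.fun),'tilt deg x,y',np.degrees(r.x[2:]))
print('rel',r.x[:2]-[.5177,-.2886])
E
```

```text
207 [ 0.49404428 -0.31212714  0.10512156] [ 0.52311404 -0.25983967  0.17199843]
[ 0.5243 -0.2886  0.019   0.0623] 0.0016708197066003891 tilt deg x,y [1.08599993 3.56930386]
rel [6.58303288e-03 3.45442986e-05]
```

Emit:
servo_tool([
  {"dx":-0.012,"dy":0.01,"dz":0.004,"roll":0,"jaw":0.4},
  {"dx":-0.025,"dy":0.025,"dz":0.006,"roll":0,"jaw":0.4},
  {"dx":-0.02,"dy":0.04,"dz":0.008,"roll":0,"jaw":0.4},
  {"dx":0,"dy":0.045,"dz":0,"roll":0,"jaw":0.4},
  {"dx":0.01,"dy":0.045,"dz":0,"roll":0,"jaw":0.4},
  {"dx":0.01,"dy":0.045,"dz":0,"roll":0,"jaw":0.4},
  {"dx":0.008,"dy":0.035,"dz":0,"roll":0,"jaw":0.4},
  {"dx":0.006,"dy":0.02,"dz":0,"roll":0,"jaw":0.4},
  {"dx":0.004,"dy":0.01,"dz":0,"roll":0,"jaw":0.4},
  {"dx":0,"dy":0,"dz":0,"roll":0,"jaw":0.4},
], newtons=20)

```text
t: 12.85
eef_pos: [0.4983, -0.0136, 0.1488]
ee_rot: [-3.141, -0.0, 2.881]
force: [-0.0, -0.2, -2.8]
width: 0.055
gripper_force: 19.8
```

```bash
python3 - <<'E'
from h import *
im,d=snap('side','side4'); snap('top','top4')
cv2.imwrite('pics/c4.png',cv2.resize(im[120:290,220:420],None,fx=3.5,fy=3.5,interpolation=cv2.INTER_CUBIC)[...,::-1])
h=cv2.cvtColor(im,cv2.COLOR_RGB2HSV);m=cv2.inRange(h,(95,90,60),(115,255,255))
print(get_state()['eef_pos'],get_state()['ee_rot'])
E
```

```text
[ 0.49799501 -0.01431353  0.14885704] [-3.14116738e+00 -6.05757658e-04  2.88001868e+00]
```

View pics/c4.png

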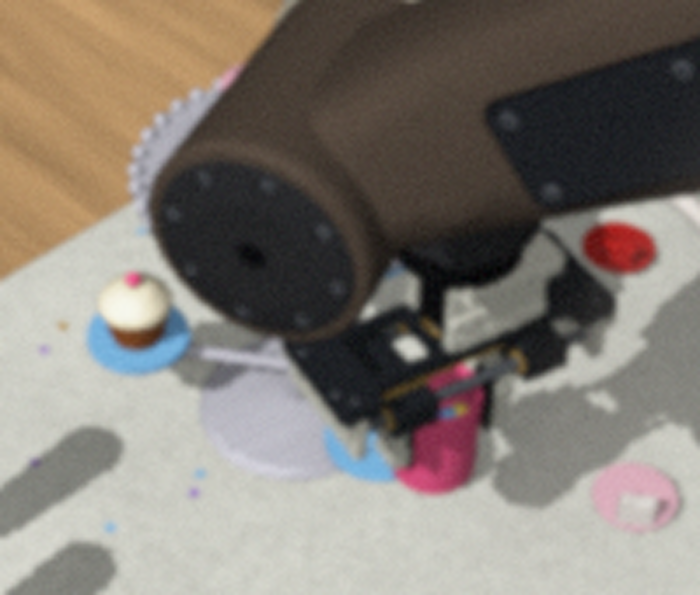

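```bash
python3 - <<'E'
from h import *
im,d=load('side4'); W0=world('side',load('side0')[1]); d0=load('side0')[1]
for n,t in(('side','side4'),('top','top4')):
    d=load(t)[1]; d0=load(n+'0')[1]; W=world(n,d); k=(d>0)&((d0-d>.02)|(d0==0)); P=W[k]
    q=P[:,:2]-[.567,-.0325]; u=q@[.9673,-.2538]; v=q@[.2538,.9673]; g=abs(v)<.15
    for z in np.arange(.1,.6,.03):
        s=g&(P[:,2]>z)&(P[:,2]<z+.03)
        if s.sum()>8: print(n,round(z-.1488,3),s.sum(),'u98',np.percentile(u[s],98).round(3),'v',np.percentile(v[s],[2,98]).round(3))
# plate/cupcake u minimum by height from start
W=world('top',load('top0')[1]); P=W[125:240,270:385].reshape(-1,3); q=P[:,:2]-[.567,-.0325]; u=q@[.9673,-.2538]
for z in(.2,.225,.235,.242,.26,.28): s=(P[:,2]>z)&(P[:,2]<z+.02); print(z,s.sum(),np.sort(u[s])[:4].round(4))
E
```

```text
side -0.049 78 u98 -0.064 v [-0.013  0.03 ]
side -0.019 230 u98 -0.06 v [-0.038  0.045]
side 0.011 395 u98 -0.045 v [-0.04   0.047]
side 0.041 123 u98 -0.041 v [-0.085  0.09 ]
side 0.071 989 u98 -0.046 v [-0.084  0.097]
side 0.101 1339 u98 -0.049 v [-0.092  0.098]
side 0.131 194 u98 -0.065 v [-0.044  0.019]
side 0.161 430 u98 -0.074 v [-0.047  0.038]
side 0.191 339 u98 -0.093 v [-0.02   0.047]
side 0.221 126 u98 -0.533 v [0.011 0.065]
side 0.251 182 u98 -0.53 v [0.014 0.081]
side 0.281 390 u98 -0.529 v [0.018 0.089]
side 0.311 939 u98 -0.528 v [0.023 0.091]
side 0.341 1704 u98 -0.529 v [0.03  0.093]
side 0.371 2048 u98 -0.121 v [0.022 0.14 ]
side 0.401 4630 u98 -0.078 v [-0.011  0.147]
side 0.431 4874 u98 -0.041 v [-0.031  0.148]
top 0.071 85 u98 0.186 v [-0.074  0.088]
top 0.101 614 u98 -0.034 v [-0.095  0.093]
top 0.161 23 u98 -0.034 v [-0.05  -0.042]
top 0.311 11 u98 -0.057 v [-0.05  -0.042]
top 0.371 408 u98 -0.058 v [0.001 0.144]
top 0.401 3433 u98 -0.077 v [0.024 0.147]
top 0.431 3727 u98 -0.03 v [-0.041  0.146]
0.2 0 []
0.225 5042 [0.0052 0.0057 0.0059 0.0059]
0.235 1094 [0.0052 0.0057 0.0059 0.0059]
0.242 22 [0.0682 0.0771 0.0789 0.0939]
0.26 915 [0.0604 0.0611 0.0612 0.0614]
0.28 236 [0.0697 0.0724 0.0736 0.0737]
```

Emit:
servo_tool([
  {"dx":0.006,"dy":-0.002,"dz":0,"roll":0,"jaw":0.4},
  {"dx":0.01,"dy":-0.003,"dz":0,"roll":0,"jaw":0.4},
  {"dx":0.01,"dy":-0.003,"dz":0,"roll":0,"jaw":0.4},
  {"dx":0.005,"dy":-0.0015,"dz":0,"roll":0,"jaw":0.4},
  {"dx":0.002,"dy":-0.0005,"dz":0,"roll":0,"jaw":0.4},
  {"dx":0,"dy":0,"dz":-0.008,"roll":0,"jaw":0.4},
  {"dx":0,"dy":0,"dz":-0.012,"roll":0,"jaw":0.4},
  {"dx":0,"dy":0,"dz":-0.008,"roll":0,"jaw":0.4},
  {"dx":0,"dy":0,"dz":-0.003,"roll":0,"jaw":0.4},
  {"dx":0,"dy":0,"dz":-0.001,"roll":0,"jaw":0.4},
], newtons=20)

```text
t: 14.2
eef_pos: [0.5314, -0.0235, 0.1169]
ee_rot: [-3.141, -0.0, 2.881]
force: [0.1, -0.1, -2.4]
width: 0.0555
gripper_force: 19.8
```

Emit:
servo_tool([
  {"dx":0,"dy":0,"dz":-0.001,"roll":0,"jaw":0.4},
  {"dx":0,"dy":0,"dz":-0.001,"roll":0,"jaw":0.4},
  {"dx":0,"dy":0,"dz":-0.001,"roll":0,"jaw":0.4},
  {"dx":0,"dy":0,"dz":0,"roll":0,"jaw":0.4},
  {"dx":0,"dy":0,"dz":0,"roll":0,"jaw":0.4},
  {"dx":0,"dy":0,"dz":0,"roll":0,"jaw":0.4},
  {"dx":0,"dy":0,"dz":0,"roll":0,"jaw":0.4},
  {"dx":0,"dy":0,"dz":0,"roll":0,"jaw":0.4},
  {"dx":0,"dy":0,"dz":0,"roll":0,"jaw":0.4},
  {"dx":0,"dy":0,"dz":0,"roll":0,"jaw":0.4},
], newtons=20)

```text
t: 15.45
eef_pos: [0.5314, -0.0236, 0.1141]
ee_rot: [-3.142, 0.0, 2.881]
force: [0.3, -0.7, -2.5]
width: 0.0551
gripper_force: 19.8
```

Nothing has touched yet (fz -2.5 N), so I keep lowering slowly.

Emit:
servo_tool([
  {"dx":0,"dy":0,"dz":-0.001,"roll":0,"jaw":0.4},
  {"dx":0,"dy":0,"dz":0,"roll":0,"jaw":0.4},
  {"dx":0,"dy":0,"dz":-0.001,"roll":0,"jaw":0.4},
  {"dx":0,"dy":0,"dz":0,"roll":0,"jaw":0.4},
  {"dx":0,"dy":0,"dz":-0.0005,"roll":0,"jaw":0.4},
  {"dx":0,"dy":0,"dz":0,"roll":0,"jaw":0.4},
  {"dx":0,"dy":0,"dz":0,"roll":0,"jaw":0.4},
  {"dx":0,"dy":0,"dz":0,"roll":0,"jaw":0.4},
  {"dx":0,"dy":0,"dz":0,"roll":0,"jaw":0.4},
  {"dx":0,"dy":0,"dz":0,"roll":0,"jaw":0.4},
], newtons=20)

```text
t: 16.7
eef_pos: [0.5314, -0.0235, 0.1116]
ee_rot: [-3.142, -0.0, 2.881]
force: [-0.8, 0.3, -1.9]
width: 0.0555
gripper_force: 19.8
```

Emit:
servo_tool([
  {"dx":0,"dy":0,"dz":-0.0005,"roll":0,"jaw":0.4},
  {"dx":0,"dy":0,"dz":0,"roll":0,"jaw":0.4},
  {"dx":0,"dy":0,"dz":-0.0005,"roll":0,"jaw":0.4},
  {"dx":0,"dy":0,"dz":0,"roll":0,"jaw":0.4},
  {"dx":0,"dy":0,"dz":0,"roll":0,"jaw":0.4},
  {"dx":0,"dy":0,"dz":0,"roll":0,"jaw":0.4},
  {"dx":0,"dy":0,"dz":0,"roll":0,"jaw":0.4},
  {"dx":0,"dy":0,"dz":0,"roll":0,"jaw":0.4},
  {"dx":0,"dy":0,"dz":0,"roll":0,"jaw":0.4},
  {"dx":0,"dy":0,"dz":0,"roll":0,"jaw":0.4},
], newtons=20)

```text
t: 17.95
eef_pos: [0.5315, -0.0236, 0.1115]
ee_rot: [3.142, 0.001, 2.881]
force: [-5.0, 0.5, 8.8]
width: 0.0552
gripper_force: 19.9
```

Emit:
servo_tool([
  {"dx":0,"dy":0,"dz":0.0005,"roll":0,"jaw":0.4},
  {"dx":0,"dy":0,"dz":0,"roll":0,"jaw":0.6},
  {"dx":0,"dy":0,"dz":0,"roll":0,"jaw":0.66},
  {"dx":0,"dy":0,"dz":0,"roll":0,"jaw":0.7},
  {"dx":0,"dy":0,"dz":0,"roll":0,"jaw":0.75},
  {"dx":0,"dy":0,"dz":0,"roll":0,"jaw":0.8},
  {"dx":0,"dy":0,"dz":0,"roll":0,"jaw":0.85},
  {"dx":0,"dy":0,"dz":0,"roll":0,"jaw":0.9},
  {"dx":0,"dy":0,"dz":0,"roll":0,"jaw":0.9},
  {"dx":0,"dy":0,"dz":0,"roll":0,"jaw":0.9},
], newtons=20)

```text
t: 19.2
eef_pos: [0.5314, -0.0235, 0.1111]
ee_rot: [3.142, 0.0, 2.881]
force: [0.1, 0.8, -0.5]
width: 0.0788
gripper_force: 0.0
```

```bash
python3 - <<'E'
from h import *
im,d=snap('side','side5')
cv2.imwrite('pics/c5.png',cv2.resize(im[180:280,300:400],None,fx=5,fy=5,interpolation=cv2.INTER_CUBIC)[...,::-1])
E
```

```text
(no output)
```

View pics/c5.png

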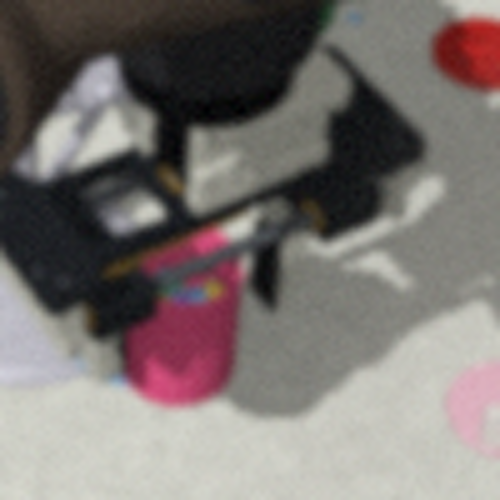

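The canister stands on its own: the crop shows it upright at (185,340) with the sweets level. I'll back off, close the fingers, lower them, then push it to the middle.

Emit:
servo_tool([
  {"dx":-0.004,"dy":0.001,"dz":0,"roll":0,"jaw":1.0},
  {"dx":-0.01,"dy":0.0026,"dz":0,"roll":0,"jaw":1.0},
  {"dx":-0.015,"dy":0.004,"dz":0,"roll":0,"jaw":1.0},
  {"dx":-0.015,"dy":0.004,"dz":0,"roll":0,"jaw":1.0},
  {"dx":-0.006,"dy":0.0016,"dz":0,"roll":0,"jaw":1.0},
  {"dx":0,"dy":0,"dz":0,"roll":0,"jaw":0.5},
  {"dx":0,"dy":0,"dz":-0.006,"roll":0,"jaw":0.0},
  {"dx":0,"dy":0,"dz":-0.01,"roll":0,"jaw":0.0},
  {"dx":0,"dy":0,"dz":-0.003,"roll":0,"jaw":0.0},
  {"dx":0,"dy":0,"dz":0,"roll":0,"jaw":0.0},
], newtons=10)

```text
t: 20.5
eef_pos: [0.4812, -0.0105, 0.0914]
ee_rot: [-3.141, -0.001, 2.881]
force: [1.2, 0.5, -0.8]
width: 0.043
gripper_force: 0.0
```

```bash
cat > can.py <<'E'
from h import *
import sys
tag=sys.argv[1]
T=[]
for n in('side','top'):
    im,d=snap(n,n+tag); W=world(n,d); h=cv2.cvtColor(im,cv2.COLOR_RGB2HSV)
    m=cv2.inRange(h,(160,70,50),(178,255,255))>0
    k=m&(abs(W[...,0]-.55)<.07)&(abs(W[...,1]+.03)<.07)&(W[...,2]>.085)&(W[...,2]<.165); P=W[k]
    if len(P)<20: print(n,'few',len(P)); continue
    from scipy.optimize import least_squares
    S=P[P[:,2]<.143]; R=P[P[:,2]>.146]
    if n=='side' and len(S)>30:
        r=least_squares(lambda p: np.linalg.norm(S[:,:2]-p,axis=1)-.028,S[:,:2].mean(0)+[.02,-.015],loss='soft_l1',f_scale=.001).x; q=r-[.567,-.0325]; print('cyl',len(S),r.round(4),'u,v',(q@[.9673,-.2538]).round(4),(q@[.2538,.9673]).round(4))
    if len(R)>10:
        c,rr=cv2.minEnclosingCircle(R[:,:2].astype(np.float32)); q=np.array(c)-[.567,-.0325]; print(n,'rim',len(R),np.round(c,4),round(rr,4),'u,v',(q@[.9673,-.2538]).round(4),(q@[.2538,.9673]).round(4),'z',R[:,2].max().round(4))
e=get_state()['eef_pos']; q=e[:2]-[.567,-.0325]; print('tool u,v,z',(q@[.9673,-.2538]).round(4),(q@[.2538,.9673]).round(4),e[2].round(4))
E
python3 can.py 6
```

```text
side few 19
top rim 35 [ 0.5441 -0.0275] 0.0262 u,v -0.0234 -0.001 z 0.1546
tool u,v,z -0.0883 -0.0003 0.092
```

Emit:
servo_tool([
  {"dx":0,"dy":0,"dz":0,"roll":0,"jaw":0.0},
  {"dx":0,"dy":0,"dz":0,"roll":0,"jaw":0.0},
  {"dx":0,"dy":0,"dz":0,"roll":0,"jaw":0.0},
  {"dx":0,"dy":0,"dz":0,"roll":0,"jaw":0.0},
  {"dx":0.004,"dy":-0.001,"dz":0,"roll":0,"jaw":0.0},
  {"dx":0.006,"dy":-0.0018,"dz":0,"roll":0,"jaw":0.0},
  {"dx":0.004,"dy":-0.001,"dz":0,"roll":0,"jaw":0.0},
  {"dx":0.003,"dy":-0.0008,"dz":0,"roll":0,"jaw":0.0},
  {"dx":0.003,"dy":-0.0008,"dz":0,"roll":0,"jaw":0.0},
  {"dx":0.003,"dy":-0.0008,"dz":0,"roll":0,"jaw":0.0},
], newtons=10)

```text
t: 21.85
eef_pos: [0.5039, -0.0168, 0.0919]
ee_rot: [-3.141, -0.001, 2.881]
force: [-2.9, -0.7, 1.4]
width: 0.0005
gripper_force: 1.3
```

Emit:
servo_tool([
  {"dx":0.002,"dy":-0.0005,"dz":0,"roll":0,"jaw":0.0},
  {"dx":0.002,"dy":-0.0005,"dz":0,"roll":0,"jaw":0.0},
  {"dx":0.002,"dy":-0.0005,"dz":0,"roll":0,"jaw":0.0},
  {"dx":0.002,"dy":-0.0005,"dz":0,"roll":0,"jaw":0.0},
  {"dx":0.002,"dy":-0.0005,"dz":0,"roll":0,"jaw":0.0},
  {"dx":0.002,"dy":-0.0005,"dz":0,"roll":0,"jaw":0.0},
  {"dx":0.001,"dy":-0.0003,"dz":0,"roll":0,"jaw":0.0},
  {"dx":0,"dy":0,"dz":0,"roll":0,"jaw":0.0},
  {"dx":0,"dy":0,"dz":0,"roll":0,"jaw":0.0},
  {"dx":0,"dy":0,"dz":0,"roll":0,"jaw":0.0},
], newtons=10)

```text
t: 23.1
eef_pos: [0.5175, -0.0198, 0.0921]
ee_rot: [3.141, 0.0, 2.881]
force: [-0.5, 0.4, -1.0]
width: 0.0003
gripper_force: 0.3
```

```bash
python3 can.py 7
```

```text
cyl 72 [ 0.5532 -0.0272] u,v -0.0147 0.0016
side rim 15 [0.539  0.0076] 0.0244 u,v -0.0373 0.0317 z 0.1633
top few 0
tool u,v,z -0.0511 -0.0003 0.0921
```

Emit:
servo_tool([
  {"dx":0.002,"dy":-0.0005,"dz":0,"roll":0,"jaw":0.0},
  {"dx":0.002,"dy":-0.0005,"dz":0,"roll":0,"jaw":0.0},
  {"dx":0.002,"dy":-0.0005,"dz":0,"roll":0,"jaw":0.0},
  {"dx":0.002,"dy":-0.0005,"dz":0,"roll":0,"jaw":0.0},
  {"dx":0.002,"dy":-0.0005,"dz":0,"roll":0,"jaw":0.0},
  {"dx":0.002,"dy":-0.0005,"dz":0,"roll":0,"jaw":0.0},
  {"dx":0.001,"dy":-0.0003,"dz":0,"roll":0,"jaw":0.0},
  {"dx":0.0005,"dy":-0.0002,"dz":0,"roll":0,"jaw":0.0},
  {"dx":0,"dy":0,"dz":0,"roll":0,"jaw":0.0},
  {"dx":0,"dy":0,"dz":0,"roll":0,"jaw":0.0},
], newtons=10)

```text
t: 24.45
eef_pos: [0.531, -0.0233, 0.0921]
ee_rot: [3.142, 0.0, 2.881]
force: [-1.6, 0.4, 0.2]
width: 0.0003
gripper_force: 0.5
```

Emit:
servo_tool([
  {"dx":-0.01,"dy":0.0026,"dz":0,"roll":0,"jaw":0.0},
  {"dx":-0.02,"dy":0.0052,"dz":0,"roll":0,"jaw":0.0},
  {"dx":-0.04,"dy":0.0104,"dz":0,"roll":0,"jaw":0.0},
  {"dx":-0.05,"dy":0.013,"dz":0.02,"roll":0,"jaw":0.0},
  {"dx":-0.01,"dy":0.05,"dz":0.03,"roll":0,"jaw":0.0},
  {"dx":0,"dy":0.06,"dz":0.02,"roll":0,"jaw":0.0},
  {"dx":0,"dy":0.06,"dz":0.02,"roll":0,"jaw":0.0},
  {"dx":0,"dy":0.06,"dz":0,"roll":0,"jaw":0.0},
  {"dx":0,"dy":0.05,"dz":0,"roll":0,"jaw":0.0},
  {"dx":0,"dy":0,"dz":0,"roll":0,"jaw":0.0},
])

```text
t: 25.7
eef_pos: [0.4005, 0.2894, 0.1814]
ee_rot: [3.141, 0.0, 2.884]
force: [-0.5, 0.2, -0.3]
width: 0.0004
gripper_force: 0.0
```

```bash
python3 can.py 8; python3 - <<'E'
from h import *
im,_=load('side8'); t,_=load('top8')
cv2.imwrite('pics/c8.png',np.hstack([cv2.resize(im[130:280,240:440],None,fx=2,fy=2,interpolation=cv2.INTER_CUBIC),cv2.resize(t[150:300,250:450],None,fx=2,fy=2,interpolation=cv2.INTER_CUBIC)])[...,::-1])
E
```

```text
cyl 436 [ 0.567  -0.0287] u,v -0.001 0.0037
side rim 112 [ 0.5662 -0.028 ] 0.0289 u,v -0.0019 0.0041 z 0.1526
top rim 49 [ 0.5648 -0.0292] 0.0265 u,v -0.003 0.0027 z 0.1559
tool u,v,z -0.2423 0.2662 0.1813
```

View pics/c8.png

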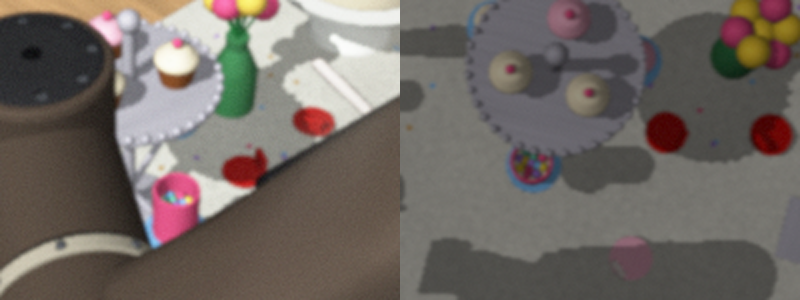

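```bash
python3 -c "
from station import *
print(job_done())"
```

```text
the job is handed in; nothing more can be done
None
```

I handed the job in at about 26 s: the lid lies flat on the table with its tab up, and the open canister stands upright about 3 mm from the middle of the empty saucer, pushed the last stretch with closed fingers because the tool cannot lean; nothing spilled that I could see in the images.

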